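# Take the ladle rest off the T-track for washing

### The job

The ladle rest (the upright block with the U notch in its top) on the T-track needs washing. Slide it along the track, away from the peel stop, to the open end on its own side, lift it off there, and set it down gently, standing upright, in the shallow steel wash tray. Leave the peel stop where it is on the track.

Things in the scene. Friction and masses are not known exactly. Their poses are not given: they have to be found in the camera images.
- track: Aluminium T-track fixed on the slab, 370 long (y), 50 wide (x), 16 mm high. Origin: centre of its underside. Channel 40 wide, floor 4 mm above the slab. For |y| below 110 mm two lips (12.5 to 16 mm up, 18 mm slot) hold the carriages' feet down; beyond that, at both ends, the lips are cut away: open above, no end wall. A carriage lifts out freely with its origin beyond 135 mm from the centre.
- ladle_rest: Ladle rest, captive loose in the track, 0.16 kg: black block 24 mm thick (x, across the track; grip here, 50 mm above origin), 56 long (y, along the track), U notch 24 wide, 20 deep in its top. Origin: centre of underside of its steel foot (36 x 50 x 6 mm), on the channel floor; block 14.5 to 80 mm above it. Starts 45 to 85 mm from the track's centre, either side; slides easily, 2 mm side play.
- peel_stop: Peel stop, the other carriage in the track, on the other side of its centre; same black plastic, same foot, origin and axes: a plain plate 110 mm wide (x, across the track), 12 mm thick, its top 62 mm above the origin. It stays where it is.
- wash_tray: Shallow open stainless tray, loose on the slab, 0.5 kg, 190 mm (x) by 160 mm (y) outside, 25 mm high, walls and floor 4 mm thick, empty. Origin: centre of its underside.

How it is judged:
By the outcome, as a careful person would: the job done as asked, in the order asked, and still so for the second after the job is handed in, with the robot touching nothing.
It also fails if it takes over 51 s, if anything falls off the work surface, if the arm or the gripper's body presses on something with over 40 N, if the wrist force passes 120 N, or if a joint passes its speed limit or range.

### The arm

A 6-joint arm with a two-finger parallel gripper is mounted at the origin on the work surface. World frame = base frame: x ahead of the robot, y to its left, z up, the work surface at z = 0. Lengths are in mm, angles in degrees, forces in N, time in s.
With the tool pointing down it reaches from about 350 to 850 mm from the base axis. Payload 8.1 kg.
Tool frame: the origin (TCP) lies midway between the tips of the shut fingers; the grasp point (between the pads) lies 19 mm behind it; z points along the fingers, y is the line along which they close (so a half turn about z gives the same grasp; the last joint's range is limited). The gripper opens to 85 mm and grips with 20 to 120 N. Pads are 22 mm wide; open, the fingers measure 114 mm over their backs; the gripper's body (76 mm by 85 mm) begins 54 mm behind the grasp point. The pads swing forward as they close: fully open they stand 13 mm farther back than shut.
Start: joints at [-82.07, 7.471, 85.268, -0, 87.261, -4.893], TCP at [133.182, -585.037, 231.292] pointing down, gripper open.
Joint ranges: [-169.43, 169.43], [-51.17, 129.36], [1.28, 143.12], [-76.62, 256.62], [0, 156.53], [-152.29, 152.29]. Speed limits (degrees/s): [136.94, 136.94, 159.86, 180, 180, 180].

### API

Orientations are given as [roll, pitch, yaw] about the fixed x, y, z axes, in that order (R = Rz(yaw) Ry(pitch) Rx(roll)).
In Python, from bench import r gives the robot as it stands.
- The arm moves only by the tool step_hand, called as a command line: name --argument value ..., lists and objects as JSON in quotes. Schema: {"type":"object","properties":{"steps":{"type":"array","items":{"type":"object","properties":{"rot":{"type":"array","items":{"type":"number"},"minItems":3,"maxItems":3},"pos":{"type":"array","items":{"type":"number"},"minItems":3,"maxItems":3},"jaw":{"type":"number"}},"additionalProperties":false,"required":["jaw"]},"minItems":1,"maxItems":8},"grip_force":{"type":"number"},"only":{"type":"string"},"quiet":{"type":"boolean"},"lines":{"type":"string"}},"required":["steps"],"additionalProperties":false}. steps is a list of rows, 1 to 8 of them, each an object with the fields rot (a list: a rotation vector rx, ry, rz in parts of the range, where 1.0 means 90 degrees), pos (a list: dx, dy, dz in fractions of the full range, 1 being 400 mm), jaw (the finger opening in mm); a field left out counts as zero (the opening has to be given); each row is the pose to reach, as a shift and turn from the pose commanded when the call began, along the tool's axes at that moment; what a row does not reach only later rows make up. A row lasts 1/8 s, in which the tool goes at most 62.5 mm and 10.7 degrees, less where a joint would pass 70% of its speed; a pose out of reach is approached as far as the arm can. The fingers move at their own pace and stop on an object; grip_force is the grip in N (left out, the last holds). Time passes only in rows, so rows that do not move let the fingers close. The tool returns the time, the measured TCP pose, the force, the opening and the grip force at its end. only (a regular expression) keeps the lines of the reply that match it, lines (a string "A,B") keeps lines A to B, and quiet returns only ok. Input that does not fit is refused with a message, and nothing moves.
- r.sense(): the state, without advancing time (a new reading comes with each control period).
- r.snapshot(name): name is "scene" or "top" or "wrist"; returns a dict with "pixels" (384x512x3 uint8, blue, green, red), "fx", "fy", "cx", "cy" (pixels), "pose" (4x4, takes a point from camera to world coordinates). Camera axes: x right, y up, looking along -z (the intrinsics and any distortion apply to the point x, -y, -z); pixel columns grow to the right and rows downward; lengths in mm; the calibration is good to about 2 mm. A picture is of the moment at which its call begins. There is no depth.
- r.hand_in(): hands the job in; it is judged then, once.
The state is a dict: "time": time; "joint_pos": joint angles; "qd": joint speeds; "joint_efforts": joint torques, N m; "tool_pos": TCP position; "tcp_rot": TCP orientation; "ft_force": force on the tool from outside, world axes, zero at the start; "wrist_torque": the same for the moment, N m; "finger_gap": finger opening in mm; "grip_force": force on a finger pad.
Only numpy, scipy, OpenCV 4.12 (cv2) and the standard library are available. Lean on these libraries where they do the work, as an engineer would, in place of code of your own. Each camera call takes 0.05 s, during which the arm holds its last target. There are 200 camera calls.

## Working session

There is one attempt and no reset: what is moved stays moved. The work goes in short steps, Python scripts to look and compute and a tool call to move; the robot and the scene stay as the last step left them, time stands still between calls to the robot, and variables do not carry over. Pictures are saved under pics/ and viewed, at most 10 in all, crops included, and the job is handed in when it is done.

```bash
ls; mkdir -p pics; python3 - <<'E'
from bench import r
import cv2,numpy as np
for n in("scene","top"):
    s=r.snapshot(n);cv2.imwrite(f"pics/{n}0.png",s["pixels"]);print(n,{k:v for k,v in s.items() if k!="pixels"})
print(r.sense())
E
```

```text
bench.py
pics
scene {'fx': 448.38987091237146, 'fy': 448.38987091237146, 'cx': 249.6651371161428, 'cy': 195.4641256638068, 'pose': array([[ 4.60665456e-01, -7.57208517e-01,  4.63057880e-01,
         9.89263638e+02],
       [ 8.87547510e-01,  3.97011260e-01, -2.33755165e-01,
        -1.29718663e+02],
       [-6.83779043e-03,  5.18668798e-01,  8.54947906e-01,
         9.18096276e+02],
       [ 0.00000000e+00,  0.00000000e+00,  0.00000000e+00,
         1.00000000e+00]])}
top {'fx': 452.4273647071819, 'fy': 452.4273647071819, 'cx': 248.7514767220422, 'cy': 193.17947965090022, 'pose': array([[ 1.76399641e-02,  9.94041035e-01, -1.07569755e-01,
         4.02500284e+02],
       [-9.99816576e-01,  1.67344088e-02, -9.31525279e-03,
         1.21939743e+02],
       [-7.45962726e-03,  1.07714345e-01,  9.94153898e-01,
         9.84350441e+02],
       [ 0.00000000e+00,  0.00000000e+00,  0.00000000e+00,
         1.00000000e+00]])}
{'time': 0.1, 'joint_pos': array([-8.20705184e+01,  7.51231669e+00,  8.53225733e+01,  8.25425303e-04,
        8.72627918e+01, -4.89145856e+00]), 'qd': array([-0.06201859, -0.13536481, -0.23597785, -0.03241732,  0.04890009,
       -0.06850336]), 'joint_efforts': array([ 2.23358424e-03, -5.70952213e+01, -5.01944840e+01,  5.49912500e-05,
        8.09146150e-03, -1.56433509e-05]), 'tool_pos': array([ 133.11708811, -584.53499286,  230.33780411]), 'tcp_rot': array([-1.79902744e+02, -9.15057902e-03,  1.28208922e+01]), 'ft_force': array([-0.75053488,  0.13450404,  0.00864304]), 'wrist_torque': array([-0.00513116,  0.04233657,  0.00876252]), 'grip_force': 0.0, 'finger_gap': 85.01610145142851}
```

View pics/scene0.png

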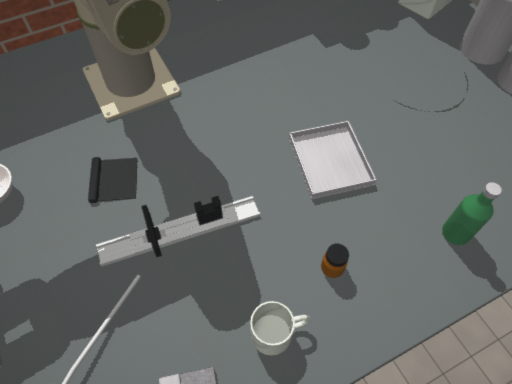

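View pics/top0.png

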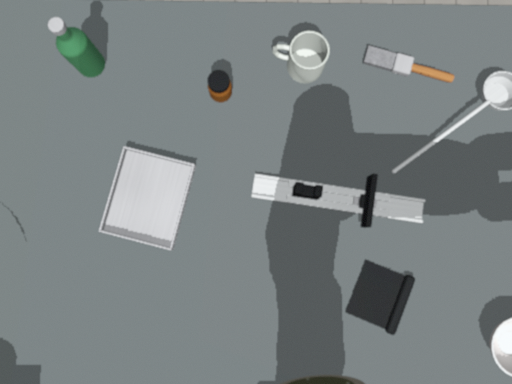

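The scene view shows the rest at about (208,211), the peel stop at (151,231) and the tray at (332,158). The top view shows the rest at (308,191), the peel stop at (369,200), the track from (253,186) to (423,209), and the tray at (148,197). So the rest leaves by the +y end (left in the top view). Next: masks plus an enlarged crop.

```bash
cat > h.py <<'E'
import cv2,numpy as np
def ray(s,uv):
    P=s["pose"];d=np.array([(uv[0]-s["cx"])/s["fx"],-(uv[1]-s["cy"])/s["fy"],-1.]);return P[:3,3],P[:3,:3]@d
def plane(s,uv,z):
    o,d=ray(s,uv);return o+d*(z-o[2])/d[2]
def tri(obs):
    A=np.zeros((3,3));b=np.zeros(3)
    for s,uv in obs:
        o,d=ray(s,uv);d=d/np.linalg.norm(d);M=np.eye(3)-np.outer(d,d);A+=M;b+=M@o
    return np.linalg.solve(A,b)
E
python3 - <<'E'
from bench import r
import cv2,numpy as np
from h import *
S={n:r.snapshot(n) for n in("scene","top")}
np.save("S0.npy",S,allow_pickle=True)
def blobs(m,lo,hi,nm,box):
    x0,y0,x1,y1=box;k=np.zeros_like(m);k[y0:y1,x0:x1]=m[y0:y1,x0:x1]
    for c in cv2.findContours(k,cv2.RETR_EXTERNAL,cv2.CHAIN_APPROX_NONE)[0]:
        if lo<cv2.contourArea(c)<hi: print(nm,cv2.contourArea(c),np.round(cv2.boxPoints(cv2.minAreaRect(c)),1).tolist())
box={"scene":(90,110,390,280),"top":(80,120,440,260)}
for n,s in S.items():
    g=cv2.cvtColor(s["pixels"],cv2.COLOR_BGR2GRAY)
    blobs((g<32).astype(np.uint8),60,3000,n+" dark",box[n])
    blobs(cv2.morphologyEx((g>110).astype(np.uint8),cv2.MORPH_CLOSE,np.ones((7,7))),800,20000,n+" light",box[n])
a=cv2.resize(S["scene"]["pixels"][185:270,90:270],None,fx=4.4,fy=3.4,interpolation=cv2.INTER_CUBIC)
b=cv2.resize(S["top"]["pixels"][165:235,245:425],None,fx=4.4,fy=4.2,interpolation=cv2.INTER_CUBIC)
cv2.imwrite("pics/crop1.png",np.vstack([a,b]));print(a.shape,b.shape)
E
```

```text
scene dark 184.5 [[141.89999389648438, 206.60000610351562], [152.5, 204.5], [162.5, 254.3000030517578], [151.89999389648438, 256.3999938964844]]
scene dark 358.0 [[194.39999389648438, 203.1999969482422], [217.10000610351562, 197.10000610351562], [222.60000610351562, 217.10000610351562], [199.89999389648438, 223.3000030517578]]
top dark 201.5 [[358.29998779296875, 224.5], [364.8999938964844, 173.89999389648438], [373.20001220703125, 175.0], [366.6000061035156, 225.60000610351562]]
top light 1412.0 [[352.0, 120.0], [439.0, 120.0], [439.0, 173.0], [352.0, 173.0]]
(289, 792, 3) (294, 792, 3)
```

View pics/crop1.png

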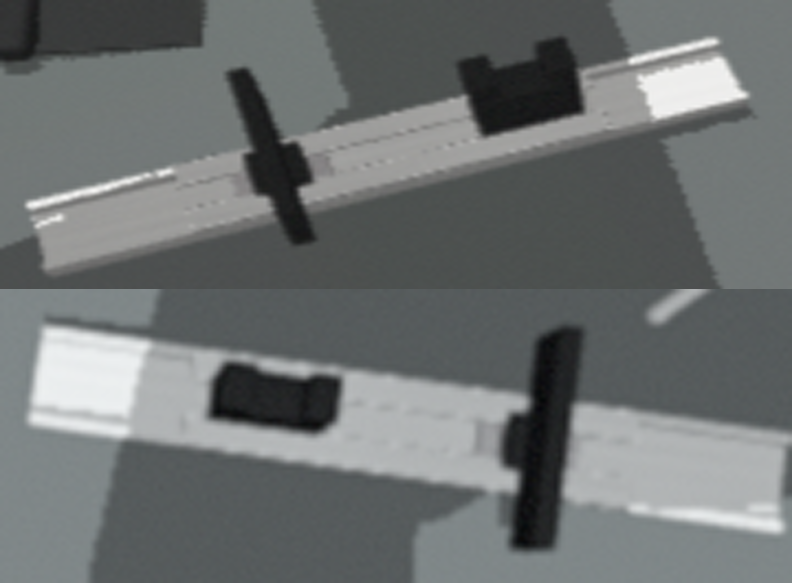

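The crop shows the rest with its notch to the upper right of the scene crop (block top at crop (458..570, 38..95)). In the top crop, the rest spans (210..340, 362..432). The track ends are at crop x≈28 and x≈792, and the rest is clear of the peel stop.

```bash
python3 - <<'E'
import numpy as np
from h import *
S=np.load("S0.npy",allow_pickle=True).item();a,b=S["scene"],S["top"]
sc=lambda x,y:(90+x/4.4,185+y/3.4); tp=lambda x,y:(245+x/4.4,165+(y-289)/4.2)
np.set_printoptions(precision=1,suppress=True)
T=[tri([(a,sc(*p)),(b,tp(*q))]) for p,q in [((717,40),(28,425)),((748,98),(44,324)),((28,205),(785,530)),((45,270),(792,432))]]
print("track",np.array(T))
P=[plane(b,tp(*q),T[0][2]*0+16) for q in [(28,425),(44,324),(785,530),(792,432)]];P=np.array(P)
e=(P[0]+P[1])/2-(P[2]+P[3])/2;print(P,"len",np.linalg.norm(e),"dir",np.degrees(np.arctan2(e[1],e[0])),"c",P.mean(0))
print("rest corners z=84 scene",[plane(a,sc(*p),84) for p in [(458,60),(566,38),(473,95),(580,76)]])
print("rest top", [plane(b,tp(*p),84) for p in [(225,362),(340,376),(322,432),(212,418)]])
Q=[((374,182),(125,147)),((313,195),(195,160)),((291,130),(172,249)),((350,123),(101,231))]
W=np.array([tri([(a,p),(b,q)]) for p,q in Q]);print("tray",W,W.mean(0))
W=np.array([plane(b,q,25) for p,q in Q]);print(W,W.mean(0))
W=np.array([plane(a,p,25) for p,q in Q]);print(W,W.mean(0))
E
```

```text
track [[ 499.8  125.6    2. ]
 [ 551.7  117.8    7.9]
 [ 451.8 -244.7    7. ]
 [ 501.7 -249.7    9.1]]
[[ 498.3  125.2   16. ]
 [ 550.7  118.3   16. ]
 [ 450.9 -242.4   16. ]
 [ 501.  -247.    16. ]] len 369.6339750899671 dir 82.45750991794468 c [500.2 -61.5  16. ]
rest corners z=84 scene [array([497.9, -16.2,  84. ]), array([507.8,  37.7,  84. ]), array([524.6, -20. ,  84. ]), array([536.2,  31.8,  84. ])]
rest top [array([523.3,  35.7,  84. ]), array([517.4, -16.6,  84. ]), array([490.5,  -8.4,  84. ]), array([496.3,  41.5,  84. ])]
tray [[604.  402.1  11.8]
 [574.9 245.9  28.2]
 [386.5 291.3  34.1]
 [422.  450.3  10.5]] [496.8 347.4  21.1]
[[602.2 400.1  25. ]
 [576.2 247.9  25. ]
 [385.3 290.6  25. ]
 [420.4 442.5  25. ]] [496.  345.3  25. ]
[[609.1 392.4  25. ]
 [572.9 245.7  25. ]
 [381.  298.1  25. ]
 [431.7 444.2  25. ]] [498.7 345.1  25. ]
```

The manual's scale: shifts go in shares of 400 mm and turns go in shares of 90 degrees. Converting my numbers, -320 mm / 400 = -0.8, -280 mm / 400 = -0.7, -8.7 degrees / 90 = -0.0967.

step_hand --steps '[{"rot": [0,0,-0.0967],"pos": [0.1,-0.1,0],"jaw": 85},{"rot": [0,0,-0.1933],"pos": [0.2,-0.2,0],"jaw": 85},{"rot": [0,0,-0.29],"pos": [0.3,-0.3,0],"jaw": 85},{"rot": [0,0,-0.3867],"pos": [0.4,-0.4,0],"jaw": 85},{"rot": [0,0,-0.4833],"pos": [0.5,-0.5,0],"jaw": 85},{"rot": [0,0,-0.58],"pos": [0.6,-0.6,0],"jaw": 85},{"rot": [0,0,-0.6767],"pos": [0.7,-0.7,0],"jaw": 85},{"rot": [0,0,-0.7733],"pos": [0.8,-0.8,0],"jaw": 85}]'

```text
time: 1.2
tool_pos: [374.8, -200.3, 231.4]
tcp_rot: [180.0, 0.0, 82.7]
ft_force: [0.9, 0.4, 0.2]
finger_gap: 84.6
grip_force: 0.0
```

Converted, 226 mm / 400 = 0.565, 106 mm / 400 = 0.265.

step_hand --steps '[{"pos": [0.125,0.0575,0],"jaw": 85},{"pos": [0.25,0.1175,0],"jaw": 85},{"pos": [0.375,0.175,0],"jaw": 85},{"pos": [0.5,0.235,0],"jaw": 85},{"pos": [0.565,0.265,0],"jaw": 85},{"pos": [0.565,0.265,0],"jaw": 85},{"pos": [0.565,0.265,0],"jaw": 85}]'

```text
time: 2.08
tool_pos: [508.7, 7.6, 231.1]
tcp_rot: [-180.0, 0.0, 82.4]
ft_force: [-0.2, 0.0, -0.5]
finger_gap: 85.0
grip_force: 0.0
```

```bash
python3 - <<'E'
from bench import r
import cv2,numpy as np
s=r.snapshot("wrist");np.save("W1.npy",s,allow_pickle=True);cv2.imwrite("pics/w1.png",s["pixels"]);print(s["pose"],s["fx"],s["cx"],s["cy"])
E
```

```text
[[ 9.91155013e-01  1.27458134e-01  3.69616527e-02  5.17730674e+02]
 [-1.32709184e-01  9.52169452e-01  2.75248264e-01  7.79058867e+01]
 [-1.11126477e-04 -2.77718847e-01  9.60662391e-01  3.74229154e+02]
 [ 0.00000000e+00  0.00000000e+00  0.00000000e+00  1.00000000e+00]] 300.08259972945336 257.7279416286159 193.58784249496188
```

View pics/w1.png

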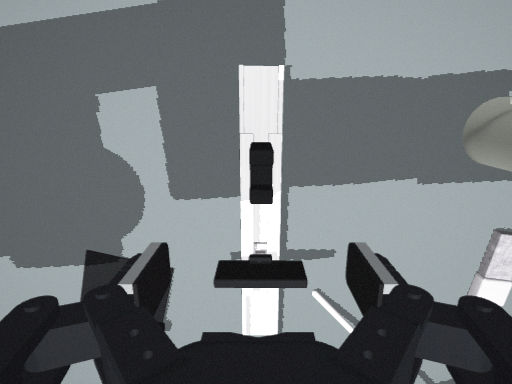

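The wrist view shows the rest at u 249–274, v 142–205, with the track edges at u≈240 and 283 and the end at v≈66. The peel stop is at (260,274).

```bash
python3 - <<'E'
import numpy as np,cv2
from h import *
np.set_printoptions(precision=1,suppress=True)
s=np.load("W1.npy",allow_pickle=True).item();b=np.load("S0.npy",allow_pickle=True).item()["top"]
g=cv2.cvtColor(s["pixels"],cv2.COLOR_BGR2GRAY)
m=np.zeros_like(g);m[136:212,242:282]=(g[136:212,242:282]<60)
for v in range(138,212,3):
    u=np.where(m[v])[0]; print(v,(u.min(),u.max(),int(g[v,262])) if len(u) else None,end=' ')
print()
# -y top edge corners in wrist: bottom outline; +x,-y corner also in top view
for n,q in(("L",(249.5,204)),("R",(272.5,204))): print(n,plane(s,q,84))
tp=lambda x,y:(245+x/4.4,165+(y-289)/4.2)
print("tri +x-y",tri([(s,(272.5,204)),(b,tp(340,376))]))
print("track edges",[plane(s,(u,180),16) for u in(240,283)],"end",plane(s,(262,66),16),"stop",plane(s,(260,287),66))
E
```

```text
138 None 141 None 144 (np.int64(251), np.int64(270), 13) 147 (np.int64(251), np.int64(271), 15) 150 (np.int64(250), np.int64(272), 29) 153 (np.int64(250), np.int64(272), 33) 156 (np.int64(250), np.int64(272), 32) 159 (np.int64(250), np.int64(272), 38) 162 (np.int64(250), np.int64(272), 31) 165 (np.int64(251), np.int64(271), 26) 168 (np.int64(251), np.int64(271), 30) 171 (np.int64(251), np.int64(271), 35) 174 (np.int64(251), np.int64(271), 28) 177 (np.int64(251), np.int64(271), 30) 180 (np.int64(251), np.int64(271), 36) 183 (np.int64(251), np.int64(271), 32) 186 (np.int64(251), np.int64(271), 18) 189 (np.int64(250), np.int64(271), 19) 192 (np.int64(250), np.int64(272), 31) 195 (np.int64(250), np.int64(272), 29) 198 (np.int64(250), np.int64(271), 34) 201 (np.int64(251), np.int64(271), 33) 204 None 207 None 210 None 
L [496.8 -15.1  84. ]
R [520.  -18.2  84. ]
tri +x-y [518.8 -17.6  83. ]
track edges [array([484.7,  -4.7,  16. ]), array([537. , -11.7,  16. ])] end [528.1 120.3  16. ] stop [ 493.4 -124.    66. ]
```

Converted, 196 mm / 400 = 0.49, 180 mm / 400 = 0.45.

step_hand --steps '[{"pos": [0.01,0.005,0.125],"jaw": 85},{"pos": [0.01,0.005,0.25],"jaw": 85},{"pos": [0.01,0.005,0.3625],"jaw": 85},{"pos": [0.01,0.005,0.45],"jaw": 85},{"pos": [0.01,0.005,0.49],"jaw": 85},{"pos": [0.01,0.005,0.49],"jaw": 85},{"pos": [0.01,0.005,0.49],"jaw": 85}]' --grip_force 30

```text
time: 3.0
tool_pos: [513.0, 11.4, 37.1]
tcp_rot: [179.8, -0.0, 82.4]
ft_force: [-0.2, -0.5, -0.1]
finger_gap: 85.2
grip_force: 0.0
```

step_hand --steps '[{"jaw": 60},{"jaw": 40},{"jaw": 30},{"jaw": 15},{"jaw": 15},{"jaw": 15},{"jaw": 15}]' --grip_force 30

```text
time: 3.88
tool_pos: [511.8, 11.8, 35.6]
tcp_rot: [180.0, -0.0, 82.4]
ft_force: [-1.6, 0.4, 5.3]
finger_gap: 23.8
grip_force: 33.6
```

Converted, 78 mm / 400 = 0.195, 72 mm / 400 = 0.18.

step_hand --steps '[{"pos": [0.02,0,-0.0025],"jaw": 15},{"pos": [0.045,0,-0.0025],"jaw": 15},{"pos": [0.0725,0,-0.0025],"jaw": 15},{"pos": [0.1,0,-0.0025],"jaw": 15},{"pos": [0.1275,0,-0.0025],"jaw": 15},{"pos": [0.155,0,-0.0025],"jaw": 15},{"pos": [0.18,0,-0.0025],"jaw": 15},{"pos": [0.195,0,-0.0025],"jaw": 15}]' --grip_force 30

```text
time: 4.88
tool_pos: [521.9, 89.8, 36.3]
tcp_rot: [180.0, -0.0, 82.4]
ft_force: [0.0, 0.1, -2.3]
finger_gap: 23.8
grip_force: 32.6
```

step_hand --steps '[{"jaw": 15},{"jaw": 15}]'

```text
time: 5.12
tool_pos: [521.8, 88.9, 36.3]
tcp_rot: [-180.0, 0.0, 82.4]
ft_force: [-0.0, -0.2, -2.6]
finger_gap: 23.5
grip_force: 32.6
```

```bash
python3 - <<'E'
from bench import r
import cv2,numpy as np
s=r.snapshot("top");t=r.snapshot("scene");a=cv2.resize(s["pixels"][140:240,80:440],(792,220));b=cv2.resize(t["pixels"][110:280,80:400],(700,372))
b=np.pad(b,((0,0),(0,92),(0,0)));cv2.imwrite("pics/slid.png",np.vstack([a,b]))
E
```

```text
(no output)
```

View pics/slid.png

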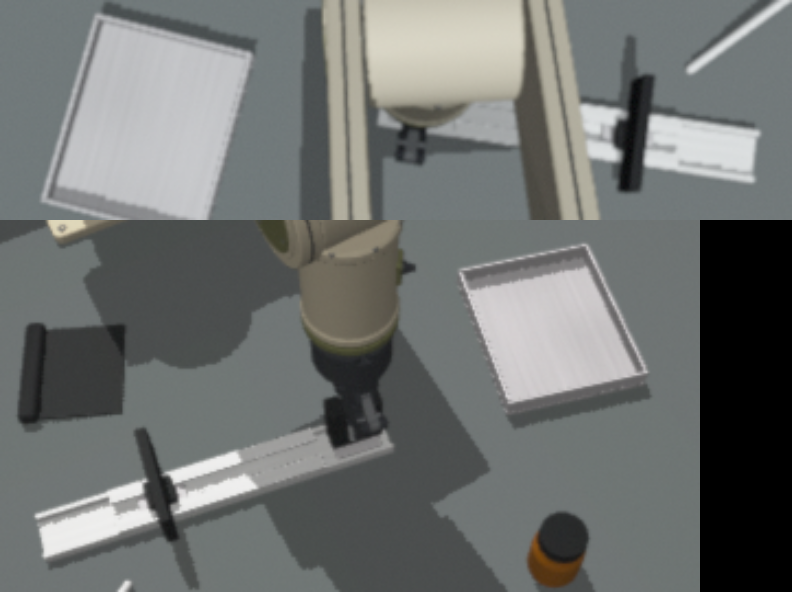

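The rest now stands in the cut-away end of the track. In the scene part it is at crop (355,420), and the peel stop is still at (160,490). The tray is unobstructed. Next: lift straight up.

Converted, -70 mm / 400 = -0.175, -50 mm / 400 = -0.125.

step_hand --steps '[{"pos": [0,0,-0.015],"jaw": 15},{"pos": [0,0,-0.0375],"jaw": 15},{"pos": [0,0,-0.075],"jaw": 15},{"pos": [0,0,-0.125],"jaw": 15},{"pos": [0,0,-0.175],"jaw": 15},{"pos": [0,0,-0.175],"jaw": 15}]' --grip_force 30

```text
time: 5.98
tool_pos: [523.9, 89.2, 109.4]
tcp_rot: [179.7, -0.1, 82.4]
ft_force: [-0.2, -0.8, -1.0]
finger_gap: 23.5
grip_force: 32.6
```

Lifted freely with no snag. Transfer to above the tray.

Converted, 251 mm / 400 = 0.6275, 235 mm / 400 = 0.5875, 4 degrees / 90 = 0.0444.

step_hand --steps '[{"rot": [0,0,0.0111],"pos": [0.0625,-0.015,0],"jaw": 15},{"rot": [0,0,0.0222],"pos": [0.1625,-0.0375,0],"jaw": 15},{"rot": [0,0,0.0333],"pos": [0.275,-0.065,0],"jaw": 15},{"rot": [0,0,0.0444],"pos": [0.3875,-0.09,0],"jaw": 15},{"rot": [0,0,0.0444],"pos": [0.5,-0.1175,0],"jaw": 15},{"rot": [0,0,0.0444],"pos": [0.5875,-0.1375,0],"jaw": 15},{"rot": [0,0,0.0444],"pos": [0.6275,-0.145,0],"jaw": 15},{"rot": [0,0,0.0444],"pos": [0.6275,-0.145,0],"jaw": 15}]' --grip_force 30

```text
time: 6.98
tool_pos: [497.0, 345.9, 105.7]
tcp_rot: [-180.0, 0.0, 78.5]
ft_force: [-0.3, -0.9, -1.6]
finger_gap: 23.7
grip_force: 32.6
```

step_hand --steps '[{"jaw": 15},{"jaw": 15}]'

```text
time: 7.22
tool_pos: [497.8, 344.3, 106.2]
tcp_rot: [-180.0, 0.0, 78.3]
ft_force: [1.0, -0.1, -1.5]
finger_gap: 23.5
grip_force: 32.6
```

```bash
python3 - <<'E'
from bench import r
import cv2,numpy as np
s=r.snapshot("wrist");np.save("W2.npy",s,allow_pickle=True)
t=r.snapshot("scene");cv2.imwrite("pics/over.png",np.vstack([cv2.resize(s["pixels"],(400,300)),cv2.resize(t["pixels"],(400,300))]))
E
```

```text
(no output)
```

View pics/over.png

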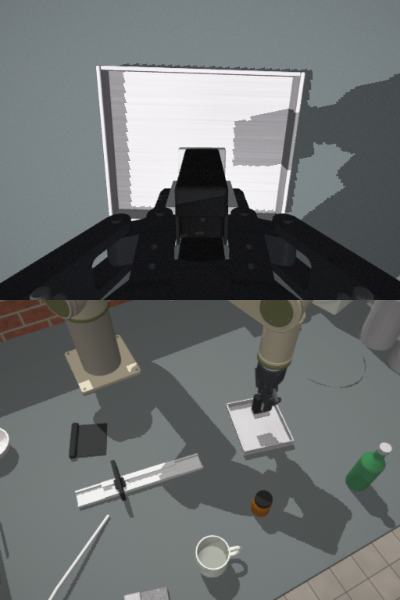

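The rest hangs centred over the tray: in the wrist part the tray spans (97..305, 66..215) and the rest is at u≈203. Next: lower it.

Converted, 68 mm / 400 = 0.17, 67 mm / 400 = 0.1675.

step_hand --steps '[{"pos": [0,0,0.03],"jaw": 15},{"pos": [0,0,0.075],"jaw": 15},{"pos": [0,0,0.12],"jaw": 15},{"pos": [0,0,0.15],"jaw": 15},{"pos": [0,0,0.1625],"jaw": 15},{"pos": [0,0,0.1675],"jaw": 15},{"pos": [0,0,0.17],"jaw": 15},{"pos": [0,0,0.17],"jaw": 15}]' --grip_force 30

```text
time: 8.32
tool_pos: [497.9, 345.8, 38.9]
tcp_rot: [180.0, -0.0, 78.4]
ft_force: [1.1, -0.7, -1.8]
finger_gap: 23.5
grip_force: 32.5
```

step_hand --steps '[{"pos": [0,0,0.0025],"jaw": 15},{"pos": [0,0,0.0025],"jaw": 15}]'

```text
time: 8.57
tool_pos: [497.5, 345.6, 37.4]
tcp_rot: [180.0, -0.0, 78.4]
ft_force: [0.5, -0.2, -1.6]
finger_gap: 23.8
grip_force: 32.5
```

Converted, 1 mm / 400 = 0.0025, 0.5 mm / 400 = 0.0013.

step_hand --steps '[{"pos": [0,0,0.0013],"jaw": 15},{"pos": [0,0,0.0025],"jaw": 15},{"pos": [0,0,0.0025],"jaw": 15}]'

```text
time: 8.95
tool_pos: [497.4, 345.5, 36.2]
tcp_rot: [-180.0, 0.0, 78.4]
ft_force: [-0.8, 0.2, -2.5]
finger_gap: 23.7
grip_force: 32.5
```

step_hand --steps '[{"pos": [0,0,0.0013],"jaw": 15},{"pos": [0,0,0.0025],"jaw": 15},{"pos": [0,0,0.0025],"jaw": 15}]'

```text
time: 9.32
tool_pos: [497.6, 345.6, 35.6]
tcp_rot: [180.0, -0.0, 78.4]
ft_force: [-2.0, -0.5, 2.7]
finger_gap: 23.5
grip_force: 33.1
```

Contact with the tray floor (the force turned upward by about 4 N). Open gradually.

step_hand --steps '[{"jaw": 25},{"jaw": 28},{"jaw": 35},{"jaw": 50},{"jaw": 65},{"jaw": 65},{"jaw": 65}]' --grip_force 20

```text
time: 10.2
tool_pos: [497.5, 345.5, 35.3]
tcp_rot: [-180.0, -0.0, 78.4]
ft_force: [0.6, 0.3, -0.6]
finger_gap: 64.8
grip_force: 0.0
```

step_hand --steps '[{"pos": [0,0,-0.025],"jaw": 65},{"pos": [0,0,-0.075],"jaw": 65},{"pos": [0,0,-0.15],"jaw": 65},{"pos": [0,0,-0.25],"jaw": 65},{"pos": [0,0,-0.35],"jaw": 65},{"pos": [0,0,-0.4],"jaw": 65},{"pos": [0,0,-0.4],"jaw": 65}]'

```text
time: 11.08
tool_pos: [498.6, 346.2, 197.8]
tcp_rot: [179.8, -0.2, 78.4]
ft_force: [0.9, -0.2, -0.6]
finger_gap: 65.4
grip_force: 0.0
```

```bash
python3 - <<'E'
from bench import r
import cv2,numpy as np
s=r.snapshot("wrist");t=r.snapshot("scene");cv2.imwrite("pics/end.png",np.vstack([cv2.resize(s["pixels"],(400,300)),cv2.resize(t["pixels"],(400,300))]))
E
```

```text
(no output)
```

View pics/end.png

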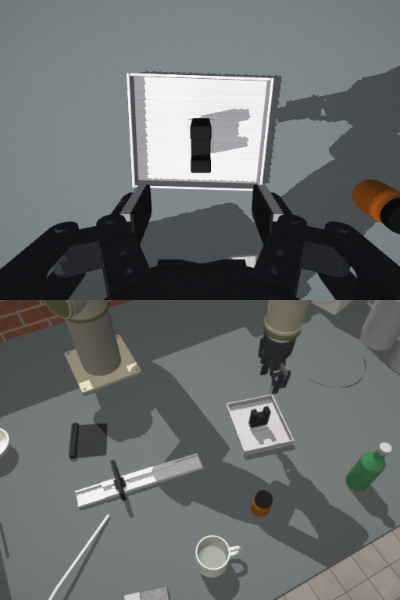

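The rest stands upright in the middle of the tray: wrist part (201,146), scene part (260,417). The peel stop is still on the track at (119,480), and the gripper is clear.

```bash
python3 -c "
from bench import r
print(r.hand_in())"
```

```text
the job is handed in; nothing more can be done
None
```

The ladle rest was slid to the open end on its own side, lifted off and set down upright in the middle of the wash tray, the peel stop was not touched, and the job was handed in at about 11 s.

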